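# Brush the rind of a cheese on its rolling carriage

### The job

Take the brush from its rest and draw its round head slowly along the top of the big cheese wheel, from the edge nearest you to the far edge, with light unbroken pressure of about 5 N, taking ten seconds or so; the carriage under the cheese rolls freely and is pushed away by the brush, so steer it with the brush alone and keep it off the buffers. Touch the cheese and carriage with nothing but the brush, leave the other things alone, and finish holding the brush lifted clear above the cheese, with the carriage come to rest between the buffers.

Things in the scene. Friction and masses are not known exactly. Their poses are not given: they have to be found in the camera images.
- rail: Fixed dark steel rail pair, 560 mm long along its y axis, 150 mm wide, 12 mm high; origin at its middle on the table, x pointing away from the robot across the rails. Buffers at both ends. Place and yaw differ each time. The brush tip pressing at a distance s towards +y of the cheese centre pushes the carriage towards -y with about force*s/0.12 m: it runs away unless corrected.
- carriage (a joint): Position (m) of the dark steel carriage along the rail's +y; 0 is mid-rail, buffers stop it at -0.14 and +0.14, beyond 0.125 counts as bumped. Rolls freely: nominal mass 5 kg (hidden, 0.75 to 1.35 times that) plus cheese, drag 4 N per m/s, no dry friction. Under brush pressure it is unstable, time constant about 0.5 s; counting the cheese's spin its effective mass is about 9.2 kg.
- cheese_center (a point): Centre of the big pale cheese wheel that stands on edge on the carriage, 115 mm above the table; does not spin with the cheese. Axes as those of the rail: x along the cheese's spindle, away from the robot, z up.
- cheese: Cheese wheel on edge: 100 mm thick along x, radius 100 mm in the middle and 95 mm at the faces, top at most 215 mm above the table; 2.8 kg. Spins freely on a level spindle along the rail's x through its origin, so brushing round it only turns it. Seen from its centre, the near end of the top is x below -26 mm, the far end x above +26 mm, the part between |x| below 24 mm.
- brush: Loose wooden rind brush, 0.26 kg: grip 44 mm (x) by 30 mm (y), from 10 to 60 mm above its origin, on a shoulder plate 50 (x) by 92 (y) by 10 mm; origin at the plate's underside centre; round head below. Hangs by the plate on its rest, origin 95 mm above the table. Grip from above, fingers closing along its y, about 40 mm above the origin; lift straight up 100 mm or more.
- brush_tip (a point): Lowest point of the brush's round head (ball of 20 mm radius), 75 mm below the brush origin when free.
- brush_head (a joint): How far (m) the sprung head is pushed up into the brush, 0 to 0.030; spring 350 N/m with a damper of 6 N s/m, so contact force is about 350 * value + 0.4 N (5 N at 0.013).
- brush_rest: Fixed dark wooden rest, 80 mm (x) by 100 mm (y), 95 mm high: two walls 60 mm apart along y that carry the brush plate. Stands to the left or right in front of the rail.
- tin: Steel bowl, 110 mm across, 50 mm high, in the place to the left or right that the rest has not; fixed bystander.
- foil_cheese: Bystander: foil-wrapped cheese 100 mm across, 55 mm high.
- small_cheese: Bystander: small flat pale cheese 110 mm across, 50 mm high.
- half_cheese: Bystander: block of cheese 70 by 120 by 50 mm.
- salt_jar: Bystander: glass jar 70 mm across, 100 mm high.
- mug: Bystander: white mug, 80 mm high.
Mind the look-alikes: they are no part of the job. Leave any orange, purple or red look-alike of the brush alone.

How it is judged:
By the outcome, as a careful person would: the job done as asked, in the order asked, and still so for the second after the job is handed in, while the arm keeps its last pose, push and grip.
It also fails if it takes over 67 s, if anything falls off the work surface, if the arm or the gripper's body presses on something with over 40 N, if the wrist force passes 120 N, or if a joint passes its speed limit or range.

### The arm

A 6-joint arm with a two-finger parallel gripper is mounted at the origin on the work surface. World frame = base frame: x ahead of the robot, y to its left, z up, the work surface at z = 0. Lengths are in mm, angles in degrees, forces in N, time in s.
With the tool pointing down it reaches from about 300 to 1000 mm from the base axis. Payload 5.1 kg.
Tool frame: the origin (TCP) lies midway between the tips of the shut fingers; the grasp point (between the pads) lies 19 mm behind it (bot.grip_point_offset is the distance from the TCP to the grasp point, in mm); y points along the fingers, x is the direction in which the jaws open and shut, and the axes are right-handed (so a half turn about y gives the same grasp; the last joint's range is limited). The gripper opens to 95 mm and grips with 3 to 60 N. Pads are 20 mm wide; open, the fingers measure 119 mm over their backs; the gripper's body (75 mm by 180 mm) begins 59 mm behind the grasp point.
Start: joints at [63.85, 7.093, 94.555, -0, 78.352, -4.733], TCP at [237.371, 605.095, 214.656] pointing down, gripper open.
Joint ranges: [-149.61, 149.61], [-58.7, 133.49], [1.44, 155.28], [-77.14, 257.14], [18.33, 153.61], [-166.67, 166.67]. Speed limits (degrees/s): [147.25, 147.25, 180, 180, 180, 180].

### API

Orientations are given as a 3x3 rotation matrix whose columns are the frame's x, y, z axes.
In Python, from plant import bot gives the robot as it stands.
- The arm moves only by the shell command python3 -m creep 'ROWS'. ROWS is a JSON object of lists of equal length, an entry for each row: "fingers": the gripper command: -1 is shut, 1 is fully open, values between are in proportion; "dp": the shift along the tool's x, y, z in cm, a list of three; "delta_rot": the turn, a rotation vector about the tool's x, y, z in degrees, a list of three. In form: {"fingers": [fingers, ...], "dp": [[dx, dy, dz], ...], "delta_rot": [[rx, ry, rz], ...]}. A call has 1 to 5 rows; each row shifts and turns the commanded pose from where the row before left it, along the tool's axes as they then stand; what a row does not reach is not made up. A row lasts 1/12 s, in which the tool goes at most 41.7 mm and 7.16 degrees, less where a joint would pass 70% of its speed; a pose out of reach is approached as far as the arm can. A call with a gripper value outside its range is refused whole. The fingers move at their own pace and stop on an object; the grip force is fixed at half the most. Time passes only in rows, so rows that do not move let the fingers close. It gives the time, the measured TCP pose, the force and the opening at its end, in the units of the state.
- bot.read_state(): the state, without advancing time (a new reading comes with each control period).
- bot.capture(name): name is "scene" or "top" or "wrist"; returns a dict with "frame" (400x640x3 uint8, red, green, blue), "fx", "fy", "cx", "cy" (pixels), "R" (3x3) and "t" (3): a world point X has camera coordinates R X + t. Camera axes: x right, y down, z forward; pixel columns grow to the right and rows downward; lengths in mm; the calibration is good to about 2 mm. A picture is of the moment at which its call begins. There is no depth.
- bot.finish_job(): hands the job in, once; it reports no verdict.
The state is a dict: "time": time; "joint_pos": joint angles; "joint_velocities": joint speeds; "tau": joint torques, N m; "tool_pos": TCP position; "eef_rot": TCP orientation; "ft_force": force on the tool from outside, world axes, zero at the start; "torque": the same for the moment, N m; "opening": finger opening in mm.
Only numpy, scipy, OpenCV 4.12 (cv2) and the standard library are available. Lean on these libraries where they do the work, as an engineer would, in place of code of your own. Each camera call takes 0.05 s, during which the arm holds its last target. There are 200 camera calls.

## Working session

There is one attempt and no reset: what is moved stays moved. The work goes in short steps, Python scripts to look and compute and a shell command to move; the robot and the scene stay as the last step left them, time stands still between calls to the robot, and variables do not carry over. Pictures are saved under pics/ and viewed, about 8 in all and at most 12, crops included, and the job is handed in when it is done.

```bash
mkdir -p pics; ls; python3 - <<'E'
from plant import bot
import cv2,numpy as np
s=bot.read_state();print({k:np.round(v,3).tolist() for k,v in s.items()})
for n in("scene","top"):
    c=bot.capture(n);cv2.imwrite(f"pics/{n}0.png",c["frame"][...,::-1]);print(n,c["fx"],c["cx"],c["cy"],np.round(c["R"],3).tolist(),np.round(c["t"],1))
E
```

```text
pics
{'time': 0.0, 'joint_pos': [63.849, 7.133, 94.636, 0.0, 78.351, -4.732], 'joint_velocities': [-0.006, 0.016, -0.02, -0.02, -0.043, 0.032], 'tau': [-0.001, -41.76, -35.992, 0.077, 0.049, -0.0], 'tool_pos': [237.096, 604.508, 213.369], 'eef_rot': [[0.365, -0.001, -0.931], [0.931, -0.002, 0.365], [-0.002, -1.0, 0.0]], 'ft_force': [-0.774, 1.089, 0.412], 'torque': [-0.055, -0.045, 0.006], 'opening': 95.237}
scene 393.62719538287195 313.09458051930056 199.5967677489489 [[-0.468, 0.884, -0.001], [0.588, 0.31, -0.747], [-0.66, -0.35, -0.665]] [ 218.1 -205.1 1795.7]
top 450.2486283652689 317.37322366988224 199.3007126616185 [[-0.028, -0.999, -0.018], [-0.995, 0.03, -0.097], [0.098, 0.016, -0.995]] [  33.6  462.9 1290.4]
```

View pics/scene0.png

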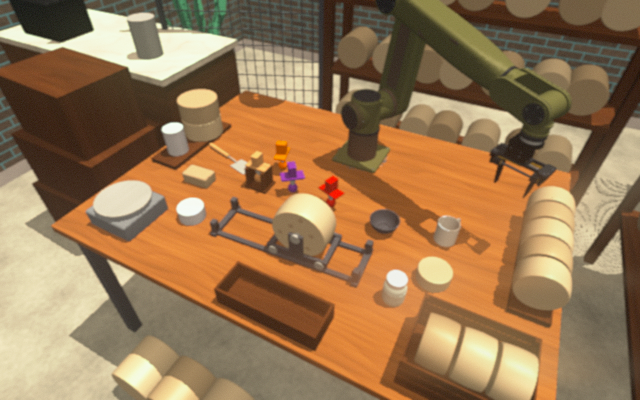

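View pics/top0.png

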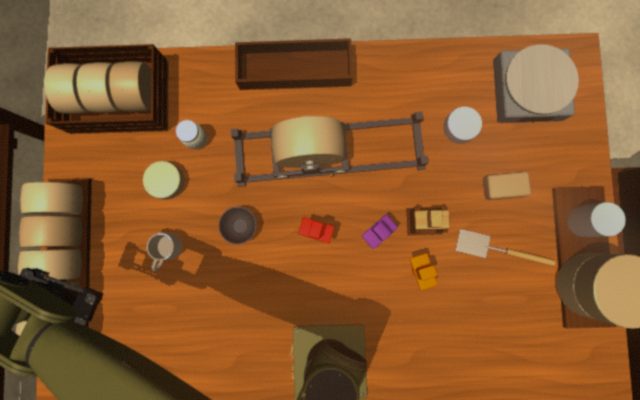

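Candidates for the brush: pale wood on the dark rest, scene (258,170) / top (429,220). The look-alikes are orange (425,270), purple (381,231) and red (317,230) in top. Only the pale wooden one hangs on a dark rest, so it fits the description. I'll confirm that in an enlarged crop together with the rail.

```bash
cat > h.py <<'E'
from plant import bot
import cv2,numpy as np
def ray(c,uv,z):
    R=np.array(c["R"]);t=np.array(c["t"]);o=-R.T@t
    d=R.T@np.array([(uv[0]-c["cx"])/c["fx"],(uv[1]-c["cy"])/c["fy"],1.])
    return o+d*(z-o[2])/d[2]
def proj(c,X):
    p=np.array(c["R"])@np.array(X,float)+np.array(c["t"])
    return np.array([c["fx"]*p[0]/p[2]+c["cx"],c["fy"]*p[1]/p[2]+c["cy"]])
E
python3 - <<'E'
import cv2
a=cv2.imread("pics/top0.png")[105:295,225:465]
cv2.imwrite("pics/crop1.png",cv2.resize(a,None,fx=3.1,fy=3.1,interpolation=cv2.INTER_CUBIC))
E
```

```text
(no output)
```

View pics/crop1.png

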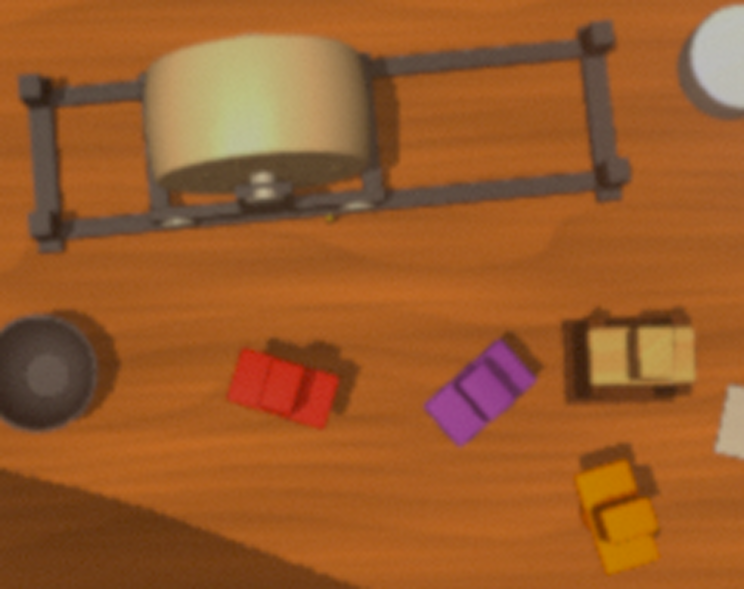

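The crop confirms it. The brush is the pale one on the dark rest: plate corners at crop (590,325), (693,325), (693,383), (592,387), grip at about (657,351). The rail bars run crop (60,230)-(600,185) and (50,97)-(585,50), and the cheese sits at about (256,110).

```bash
python3 - <<'E'
from h import *
c=bot.capture("top")
f=lambda x,y,z: ray(c,(225+x/3.1,105+y/3.1),z)
hsv=cv2.cvtColor(c["frame"],cv2.COLOR_RGB2HSV)
P=[f(*p,105) for p in((590,325),(693,325),(693,384),(592,387))]
print("plate",np.round(P,0).tolist(),np.round(np.mean(P,0),1)); d=(P[0]+P[3]-P[1]-P[2])/2;print("len",np.linalg.norm(d),"yaw",np.degrees(np.arctan2(-d[0],d[1])))
g=[f(*p,155) for p in((639,326),(676,326),(676,378),(640,379))];print("grip",np.mean(g,0))
for a,b in (((60,230),(600,185)),((50,97),(585,50))):
    A,B=f(*a,12),f(*b,12);d=A-B;print("rail",A.round(1),B.round(1),"yaw",np.degrees(np.arctan2(-d[0],d[1])))
k=[f(*p,12) for p in((38,165),(50,165),(590,110),(608,110))];print("ends",np.round(k,1).tolist())
b=c["frame"][195:285,395:465];print(hsv[215,435],hsv[140,310],hsv[125,310],hsv[155,300])
print(f(144,115,115),f(370,112,115), f(262,185,120))
E
```

```text
plate [[419.0, -246.0, 105.0], [416.0, -336.0, 105.0], [365.0, -333.0, 105.0], [365.0, -245.0, 105.0]] [ 391.  -290.3  105. ]
len 88.75730253953755 yaw -0.8420385300119414
grip [ 390.89015198 -291.75469323  155.        ]
rail [531.1 234.8  12. ] [ 558.3 -281.2   12. ] yaw 3.0185439063798793
rail [660.9 242.8  12. ] [ 690.  -273.4   12. ] yaw 3.22172650295444
ends [[594.7, 255.2, 12.0], [594.4, 243.6, 12.0], [631.2, -275.3, 12.0], [630.6, -292.4, 12.0]]
[ 20 155 191] [ 31  78 190] [ 25  98 189] [ 22  93 148]
[616.43805494 140.35065574 115.        ] [612.59955848 -59.94303457 115.        ] [549.39052511  37.19086672 120.        ]
```

```bash
python3 -m creep '{"fingers":[1,1,1],"dp":[[0,0,0],[0,0,0],[0,0,0]],"delta_rot":[[0,-6.9,0],[0,-6.9,0],[0,-6.8,0]]}'
python3 -m creep '{"fingers":[1,1,1,1,1],"dp":[[-4.06,0,-0.76],[-4.06,0,-0.76],[-4.06,0,-0.76],[-4.06,0,-0.76],[-4.06,0,-0.76]],"delta_rot":[[0,0,0],[0,0,0],[0,0,0],[0,0,0],[0,0,0]]}'
python3 -m creep '{"fingers":[1,1,1,1,1],"dp":[[-4.06,0,-0.76],[-4.06,0,-0.76],[-4.06,0,-0.76],[-4.06,0,-0.76],[-4.06,0,-0.76]],"delta_rot":[[0,0,0],[0,0,0],[0,0,0],[0,0,0],[0,0,0]]}'
python3 -m creep '{"fingers":[1,1,1,1,1],"dp":[[-4.06,0,-0.76],[-4.06,0,-0.76],[-4.06,0,-0.76],[-4.06,0,-0.76],[-4.06,0,-0.76]],"delta_rot":[[0,0,0],[0,0,0],[0,0,0],[0,0,0],[0,0,0]]}'
python3 -m creep '{"fingers":[1,1,1,1,1],"dp":[[-4.06,0,-0.76],[-4.06,0,-0.76],[-4.06,0,-0.76],[-2,0,-0.4],[-1,0,-0.2]],"delta_rot":[[0,0,0],[0,0,0],[0,0,0],[0,0,0],[0,0,0]]}'
```

```text
time: 0.4
tool_pos: [237.3, 604.8, 214.1]
eef_rot: [[0.008, -0.0, -1.0], [1.0, -0.001, 0.008], [-0.001, -1.0, 0.0]]
ft_force: [-0.1, -0.1, 0.1]
opening: 95.0
time: 0.82
tool_pos: [272.2, 399.7, 214.0]
eef_rot: [[0.013, -0.0, -1.0], [1.0, -0.001, 0.013], [-0.001, -1.0, 0.0]]
ft_force: [1.3, 0.4, 0.3]
opening: 95.1
time: 1.23
tool_pos: [307.1, 196.3, 214.4]
eef_rot: [[0.013, 0.0, -1.0], [1.0, -0.0, 0.013], [-0.0, -1.0, -0.0]]
ft_force: [1.1, -0.1, 0.5]
opening: 94.7
time: 1.65
tool_pos: [342.3, -7.4, 214.7]
eef_rot: [[0.014, 0.002, -1.0], [1.0, -0.0, 0.014], [-0.0, -1.0, -0.002]]
ft_force: [0.7, 0.3, -0.5]
opening: 95.2
time: 2.07
tool_pos: [369.0, -160.2, 214.3]
eef_rot: [[0.018, -0.001, -1.0], [1.0, 0.0, 0.018], [0.0, -1.0, 0.001]]
ft_force: [0.1, 0.3, -0.5]
opening: 95.1
```

```bash
python3 -m creep '{"fingers":[1,1,1,1,1],"dp":[[-4,0,-0.7],[-4,0,-0.7],[-3,0,-0.6],[-2,0,-0.4],[0,0,0]],"delta_rot":[[0,0,0],[0,0,0],[0,0,0],[0,0,0],[0,0,0]]}'
python3 - <<'E'
from h import *
c=bot.capture("wrist");cv2.imwrite("pics/w1.png",c["frame"][...,::-1])
s=bot.read_state();print(s["tool_pos"],np.array(c["R"]).round(3).tolist(),np.array(c["t"]).round(1))
for z in(105,155):print(proj(c,(391,-291,z)),proj(c,(391,-281,z)),proj(c,(401,-291,z)))
E
```

```text
time: 2.48
tool_pos: [391.8, -290.0, 214.3]
eef_rot: [[0.016, -0.001, -1.0], [1.0, 0.0, 0.016], [0.0, -1.0, 0.001]]
ft_force: [0.1, 1.4, -0.4]
opening: 94.9
[ 391.51809404 -288.2315982   214.17288905] [[0.016, 1.0, -0.0], [0.961, -0.015, 0.277], [0.277, -0.005, -0.961]] [ 284.  -411.5  281.9]
[316.72494047 197.39726671] [326.44183749 197.25154104] [316.88336988 206.66671681]
[316.54414958 213.05248034] [328.18522853 212.88093147] [316.73563268 223.95979471]
```

View pics/w1.png

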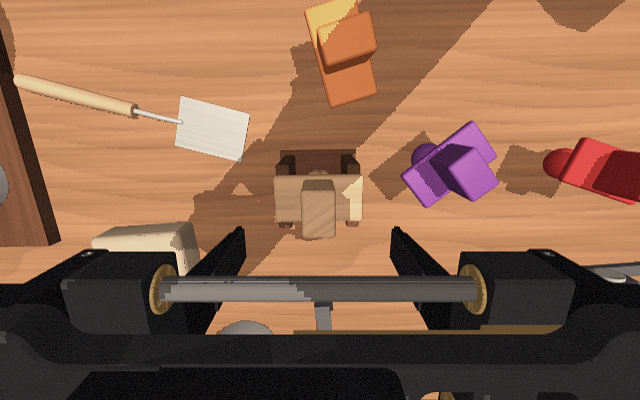

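```bash
python3 -m creep '{"fingers":[1,1,1,1,1],"dp":[[0,2.5,0],[0,2.5,0],[0,2.5,0],[0,1.5,0],[0,0.8,0]],"delta_rot":[[0,0,0],[0,0,0],[0,0,0],[0,0,0],[0,0,0]]}'
python3 -m creep '{"fingers":[-1,-1,-1,-1,-1],"dp":[[0,0,0],[0,0,0],[0,0,0],[0,0,0],[0,0,0]],"delta_rot":[[0,0,0],[0,0,0],[0,0,0],[0,0,0],[0,0,0]]}'
python3 -m creep '{"fingers":[-1,-1,-1,-1,-1],"dp":[[0,0,0],[0,0,0],[0,0,0],[0,0,0],[0,0,0]],"delta_rot":[[0,0,0],[0,0,0],[0,0,0],[0,0,0],[0,0,0]]}'
```

```text
time: 2.95
tool_pos: [390.3, -284.9, 113.9]
eef_rot: [[0.012, -0.003, -1.0], [1.0, 0.004, 0.012], [0.004, -1.0, 0.003]]
ft_force: [-1.0, 0.8, 0.7]
opening: 95.1
time: 3.37
tool_pos: [392.2, -288.5, 118.1]
eef_rot: [[0.014, 0.002, -1.0], [1.0, -0.002, 0.014], [-0.002, -1.0, -0.002]]
ft_force: [0.2, -0.7, 0.0]
opening: 66.9
time: 3.78
tool_pos: [391.4, -288.0, 116.6]
eef_rot: [[0.014, -0.0, -1.0], [1.0, 0.0, 0.014], [0.0, -1.0, 0.0]]
ft_force: [-0.1, -0.1, -0.5]
opening: 34.1
```

```bash
python3 -m creep '{"fingers":[-1,-1,-1,-1,-1],"dp":[[0,0,0],[0,0,0],[0,0,0],[0,-0.5,0],[0,-1,0]],"delta_rot":[[0,0,0],[0,0,0],[0,0,0],[0,0,0],[0,0,0]]}'
python3 -m creep '{"fingers":[-1,-1,-1,-1,-1],"dp":[[0,-2,0],[0,-3,0],[0,-3,0],[0,-3,0],[0,-3,0]],"delta_rot":[[0,0,0],[0,0,0],[0,0,0],[0,0,0],[0,0,0]]}'
python3 -m creep '{"fingers":[-1,-1,-1,-1,-1],"dp":[[0,-3,0],[0,-2,0],[0,-1,0],[0,0,0],[0,0,0]],"delta_rot":[[0,0,0],[0,0,0],[0,0,0],[0,0,0],[0,0,0]]}'
python3 - <<'E'
from h import *
c=bot.capture("scene");cv2.imwrite("pics/s2.png",c["frame"][...,::-1]);np.save("pics/s2.npy",c["frame"])
a=c["frame"][120:290,200:400,::-1];w=bot.capture("wrist")["frame"][...,::-1]
a=cv2.resize(a,None,fx=3,fy=3,interpolation=2)[:,:600]
cv2.imwrite("pics/m2.png",np.hstack([a[:,:480],cv2.resize(w,None,fx=.5,fy=.5)[:, :].repeat(1,0) if 0 else cv2.copyMakeBorder(cv2.resize(w,None,fx=.5,fy=.5),0,a.shape[0]-200,0,0,0)]))
for n in(0,5):print(n,[np.round(proj(c,(610-.054*(q),-18+q,115)),1).tolist() for q in(-60,0,60)])
E
```

```text
time: 4.2
tool_pos: [390.2, -286.8, 130.1]
eef_rot: [[0.014, -0.003, -1.0], [1.0, 0.003, 0.014], [0.003, -1.0, 0.003]]
ft_force: [-0.7, -0.5, -1.8]
opening: 29.8
time: 4.62
tool_pos: [391.2, -287.5, 273.6]
eef_rot: [[0.014, 0.0, -1.0], [1.0, 0.0, 0.014], [0.0, -1.0, -0.0]]
ft_force: [0.9, -0.6, -2.5]
opening: 29.8
time: 5.03
tool_pos: [391.3, -287.8, 331.2]
eef_rot: [[0.014, -0.0, -1.0], [1.0, 0.0, 0.014], [0.0, -1.0, 0.0]]
ft_force: [-0.1, 0.7, -1.7]
opening: 29.8
0 [[272.7, 213.0], [288.3, 218.2], [304.4, 223.5]]
5 [[272.7, 213.0], [288.3, 218.2], [304.4, 223.5]]
```

View pics/m2.png

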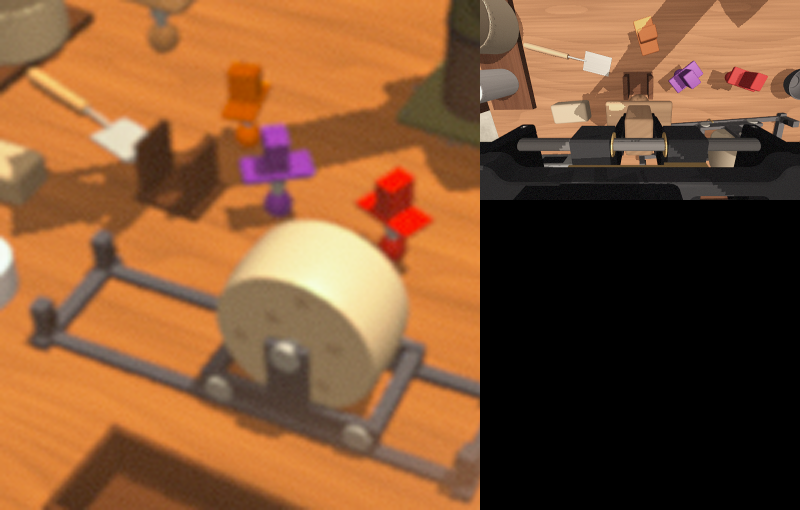

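The brush is held at opening 29.8 and lifted clear, and the rest is empty. In the scene image the carriage hub is at about (295,238) and its wheels at (273,249) and (319,266), which makes them good tracking marks. Next I'll build the tracker and move to a hover over the near edge.

```bash
cat > track.py <<'E'
import sys,json,os
from h import *
from scipy.linalg import expm,solve_discrete_are
C=np.array([610.,-18.]);a=np.radians(3.1);X=np.array([np.cos(a),np.sin(a)]);Y=np.array([-np.sin(a),np.cos(a)])
Q0=58.3; E=np.array([32.0,10.6])/120/1.0  # px per mm along rail (scene)
PT=((295,238.5),(272.7,249.3),(319,265.7)); H=(8,7,7); K=4
def up(f): return cv2.resize(cv2.cvtColor(f,cv2.COLOR_RGB2GRAY),None,fx=K,fy=K,interpolation=cv2.INTER_CUBIC).astype(np.float32)
ref=up(np.load("pics/s2.npy"))
def crop(im,u,v,h): return cv2.getRectSubPix(im,(2*h*K+1,)*2,((u+.5)*K-.5,(v+.5)*K-.5))
def meas(f):
    im=up(f);g=np.arange(-100,140.1,1.);tot=0;out=[]
    sc=np.array([[np.corrcoef(crop(im,*(np.array(p)+E*(q-Q0)),h).ravel(),crop(ref,*p,h).ravel())[0,1] for q in g] for p,h in zip(PT,H)])
    def peak(s):
        i=int(np.clip(np.argmax(s),1,len(g)-2));d=s[i-1]-2*s[i]+s[i+1];return g[i]+.5*(s[i-1]-s[i+1])/d
    return peak(sc.sum(0)),sc.sum(0).max()/3,[round(peak(s)) for s in sc]
def tip(pos):
    r=np.array(pos[:2])-C;return r@X,r@Y,pos[2]-96.6
def force(x,s,z,ztop): d=ztop-x*x/540-s*s/240-z;return np.where(d>0,350e-3*d+.4,0)
M=9.2;D=4/M
def run(ref_q,ztop):
    c=bot.capture("scene");s=bot.read_state();q,score,each=meas(c["frame"]);x,p,z=tip(s["tool_pos"]);t=s["time"]
    fz=s["ft_force"][2]
    if os.path.exists("kf.json"):
        o=json.load(open("kf.json"));m=np.array(o["m"]);P=np.array(o["P"]);n=12;dt=(t-o["t"])/n
        for i in range(n):
            k=(i+.5)/n;xx,pp,zz=[u+(w-u)*k for u,w in zip(o["tip"],(x,p,z))]
            F=float(force(xx,pp-m[0],zz,ztop));w=F/(.12*M)
            A=expm(np.array([[0,1,0,0],[w,-D,w,-w*pp],[0,0,0,0],[0,0,0,0]])*dt)
            m=(A@np.r_[m,1])[:3];A=A[:3,:3];P=A@P@A.T+np.diag([.02,8*dt if F>0 else .2,.1*dt])
        S=P[0,0]+1.;G=P[:,0]/S;inn=q-m[0];m=m+G*inn;P=P-np.outer(G,P[0])
    else: m=np.array([q,0,0.]);P=np.diag([1.,1.,9.]);inn=0
    json.dump(dict(m=m.tolist(),P=P.tolist(),t=t,tip=[x,p,z]),open("kf.json","w"))
    # LQR for next 5-row call (ramp of p), T=.467
    w=5/(.12*M);T=.467;Ac=np.array([[0,1,0,0],[w,-D,-w,0],[0,0,0,1/.417],[0,0,0,0]])
    Ac2=expm(Ac*.417);I=Ac.copy();I[2,3]=0;F2=expm(I*.05)@Ac2;A=F2[:3,:3];B=F2[:3,3:]
    Q=np.diag([1,.3,.0]);R=np.array([[.5]]);Sx=solve_discrete_are(A,B,Q,R);L=np.linalg.solve(R+B.T@Sx@B,B.T@Sx@A)
    e=np.array([m[0]-ref_q,m[1],p-m[2]-ref_q]);u=float(-(L@e)[0]);nx=A@e+B[:,0]*u
    print(f"t{t:.2f} q{q:.1f} sc{score:.2f}{each} inn{inn:.1f} | q{m[0]:.1f} v{m[1]:.1f} b{m[2]:.1f} | tip x{x:.1f} p{p:.1f} z{z:.1f} s{p-m[2]-m[0]:.1f} Fgeo{float(force(x,p-m[0],z,ztop)):.1f} fz{fz:.1f} | u={u:.1f}mm/5rows={u/50:.3f}cm/row -> q{nx[0]+ref_q:.1f} v{nx[1]:.1f} s{nx[2]-nx[0]:.1f}")
if __name__=="__main__": run(float(sys.argv[1]),float(sys.argv[2]))
E
python3 -m creep '{"fingers":[-1,-1,-1,-1,-1],"dp":[[0,0,0],[0,-1.5,0],[2.5,0,-1.5],[2.7,0,-1.6],[2.7,0,-1.6]],"delta_rot":[[0,-3.9,0],[0,0,0],[0,0,0],[0,0,0],[0,0,0]]}'
python3 -m creep '{"fingers":[-1,-1,-1,-1,-1],"dp":[[2.7,0,-1.6],[2.7,0,-1.6],[2.7,0,-1.6],[2.7,0,-1.6],[2.7,0,-1.6]],"delta_rot":[[0,0,0],[0,0,0],[0,0,0],[0,0,0],[0,0,0]]}'
python3 -m creep '{"fingers":[-1,-1,-1,-1,-1],"dp":[[2.7,0,-1.6],[2.7,0,-1.6],[2.5,0,-1.5],[2,0,-1.2],[1,0,-0.6]],"delta_rot":[[0,0,0],[0,0,0],[0,0,0],[0,0,0],[0,0,0]]}'
python3 track.py 20 215
python3 - <<'E'
from track import *
c=bot.capture("scene");cv2.imwrite("pics/s3.png",cv2.resize(c["frame"][100:300,180:420,::-1],None,fx=3,fy=3,interpolation=2))
h=ray(c,(295,238.5),115);r=h[:2]-C;print("hub rail xy",r@X,r@Y)
p=[proj(c,(*(C+X*65+Y*q),115)) for q in(-60,60)];print("E",(p[1]-p[0])/120,E)
E
```

```text
time: 5.55
tool_pos: [434.2, -205.9, 346.7]
eef_rot: [[-0.05, -0.001, -0.999], [0.999, 0.001, -0.05], [0.001, -1.0, 0.001]]
ft_force: [1.0, -0.3, -2.6]
opening: 29.8
time: 5.97
tool_pos: [507.0, -65.9, 346.5]
eef_rot: [[-0.052, -0.001, -0.999], [0.999, 0.0, -0.052], [0.0, -1.0, 0.001]]
ft_force: [1.1, -0.7, -2.9]
opening: 30.3
time: 6.38
tool_pos: [566.4, 47.3, 345.9]
eef_rot: [[-0.055, -0.002, -0.998], [0.998, 0.001, -0.055], [0.001, -1.0, 0.002]]
ft_force: [-0.3, -0.5, -2.8]
opening: 29.7
t6.43 q58.4 sc0.99[58, 59, 58] inn0.0 | q58.4 v0.0 b0.0 | tip x-39.7 p68.1 z249.2 s9.7 Fgeo0.0 fz-2.7 | u=-1.1mm/5rows=-0.022cm/row -> q53.8 v-20.4 s13.2
hub rail xy 73.23155782388493 62.02412941404641
E [0.27111312 0.09324025] [0.26666667 0.08833333]
```

View pics/s3.png

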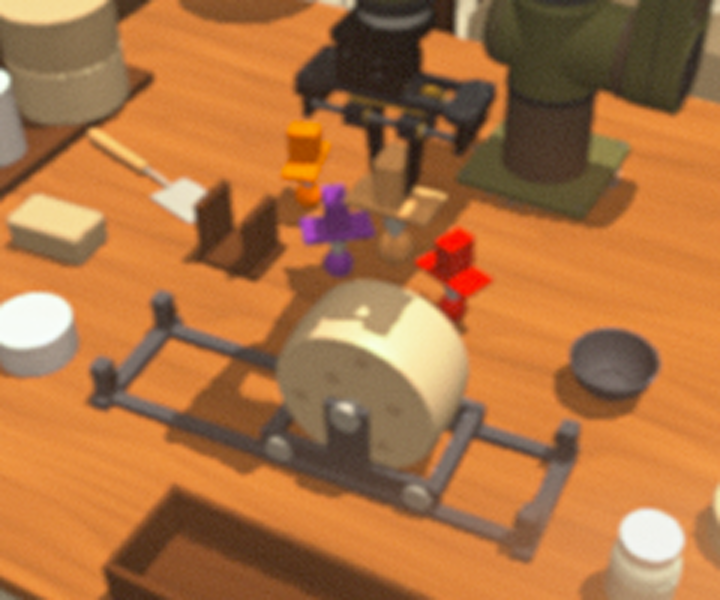

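Nothing has moved and the brush hangs straight; its tip, at crop (397,245), is on the near side of the cheese. Descending now.

```bash
rm -f kf.json; sed -i 's/Q0=58.3; E=.*/Q0=59.3; E=np.array([.2711,.0932])/' track.py
python3 -m creep '{"fingers":[-1,-1,-1,-1,-1],"dp":[[0,0.8,0],[0,0.8,0],[0,0.7,0],[0,0.5,0],[0,0.2,0]],"delta_rot":[[0,0,0],[0,0,0],[0,0,0],[0,0,0],[0,0,0]]}' | head -2
python3 track.py 20 215
```

```text
time: 6.9
tool_pos: [564.9, 44.1, 314.8]
t6.95 q59.6 sc0.98[59, 60, 59] inn0.0 | q59.6 v0.0 b0.0 | tip x-41.5 p64.6 z218.4 s4.9 Fgeo0.0 fz-2.8 | u=6.7mm/5rows=0.133cm/row -> q56.0 v-18.9 s15.3
```

```bash
python3 -m creep '{"fingers":[-1,-1,-1,-1,-1],"dp":[[0.1,0.4,0],[0.1,0.4,0],[0.1,0.4,0],[0.1,0.4,0],[0.1,0.3,0]],"delta_rot":[[0,0,0],[0,0,0],[0,0,0],[0,0,0],[0,0,0]]}' | head -2
python3 track.py 20 215
```

```text
time: 7.37
tool_pos: [565.7, 50.1, 297.9]
t7.42 q59.8 sc0.96[59, 61, 59] inn0.6 | q59.5 v-5.0 b0.1 | tip x-40.6 p70.6 z200.8 s11.0 Fgeo4.1 fz0.5 | u=-6.8mm/5rows=-0.135cm/row -> q52.8 v-23.1 s11.0
```

```bash
python3 -m creep '{"fingers":[-1,-1,-1,-1,-1],"dp":[[-0.13,0.05,-0.07],[-0.13,0.05,-0.07],[-0.13,0.04,-0.07],[-0.14,0.03,-0.07],[-0.14,0.02,-0.07]],"delta_rot":[[0,0,0],[0,0,0],[0,0,0],[0,0,0],[0,0,0]]}' | head -2
python3 track.py 20 215
```

```text
time: 7.83
tool_pos: [569.1, 43.1, 295.8]
t7.88 q54.6 sc0.94[54, 56, 54] inn1.2 | q54.5 v-17.5 b1.0 | tip x-37.3 p62.9 z199.2 s7.5 Fgeo4.9 fz2.5 | u=-13.3mm/5rows=-0.266cm/row -> q44.5 v-23.5 s4.2
```

```bash
python3 -m creep '{"fingers":[-1,-1,-1,-1,-1],"dp":[[-0.27,-0.01,-0.07],[-0.27,-0.01,-0.07],[-0.27,-0.01,-0.07],[-0.27,-0.01,-0.07],[-0.27,-0.01,-0.07]],"delta_rot":[[0,0,0],[0,0,0],[0,0,0],[0,0,0],[0,0,0]]}' | head -2
python3 track.py 15 215
```

```text
time: 8.3
tool_pos: [573.7, 29.7, 296.3]
t8.35 q43.7 sc0.94[43, 45, 43] inn-0.6 | q43.8 v-25.8 b0.7 | tip x-33.4 p48.9 z199.8 s4.5 Fgeo5.0 fz2.0 | u=-17.4mm/5rows=-0.349cm/row -> q32.0 v-22.5 s-1.2
```

```bash
python3 -m creep '{"fingers":[-1,-1,-1,-1,-1],"dp":[[-0.35,-0.01,-0.07],[-0.35,-0.01,-0.07],[-0.35,-0.01,-0.07],[-0.35,-0.01,-0.07],[-0.35,0,-0.07]],"delta_rot":[[0,0,0],[0,0,0],[0,0,0],[0,0,0],[0,0,0]]}' | head -2
python3 track.py 12 215
```

```text
time: 8.77
tool_pos: [578.2, 12.3, 296.7]
t8.82 q31.4 sc0.95[30, 34, 31] inn-0.3 | q31.4 v-24.8 b0.6 | tip x-29.7 p31.2 z200.1 s-0.9 Fgeo5.0 fz1.7 | u=-11.8mm/5rows=-0.236cm/row -> q21.7 v-15.9 s-3.0
```

```bash
python3 -m creep '{"fingers":[-1,-1,-1,-1,-1],"dp":[[-0.24,-0.01,-0.07],[-0.24,0,-0.07],[-0.24,-0.01,-0.07],[-0.24,0,-0.07],[-0.23,-0.01,-0.07]],"delta_rot":[[0,0,0],[0,0,0],[0,0,0],[0,0,0],[0,0,0]]}' | head -2
python3 track.py 10 215
```

```text
time: 9.23
tool_pos: [582.2, 0.8, 296.9]
t9.28 q22.0 sc0.94[21, 25, 21] inn0.5 | q22.0 v-16.5 b0.7 | tip x-26.4 p19.8 z200.4 s-2.9 Fgeo5.1 fz2.6 | u=-4.5mm/5rows=-0.091cm/row -> q16.1 v-9.2 s-1.6
```

```bash
python3 -m creep '{"fingers":[-1,-1,-1,-1,-1],"dp":[[-0.09,-0.01,-0.07],[-0.09,0,-0.07],[-0.09,-0.01,-0.07],[-0.09,0,-0.07],[-0.09,-0.01,-0.07]],"delta_rot":[[0,0,0],[0,0,0],[0,0,0],[0,0,0],[0,0,0]]}' | head -2
python3 track.py 10 215
```

```text
time: 9.7
tool_pos: [586.0, -3.2, 297.3]
t9.75 q17.0 sc0.93[16, 21, 15] inn1.0 | q16.9 v-8.2 b0.9 | tip x-23.0 p15.8 z200.7 s-1.9 Fgeo5.1 fz2.0 | u=-1.2mm/5rows=-0.025cm/row -> q14.0 v-4.8 s-0.3
```

```bash
python3 -m creep '{"fingers":[-1,-1,-1,-1,-1],"dp":[[-0.03,-0.01,-0.07],[-0.03,0,-0.07],[-0.02,0,-0.07],[-0.02,0,-0.07],[-0.02,-0.01,-0.07]],"delta_rot":[[0,0,0],[0,0,0],[0,0,0],[0,0,0],[0,0,0]]}' | head -2
python3 track.py 8 215
```

```text
time: 10.17
tool_pos: [589.5, -4.2, 297.4]
t10.22 q15.4 sc0.92[14, 19, 14] inn1.4 | q15.2 v-2.3 b1.0 | tip x-19.5 p14.8 z200.9 s-1.4 Fgeo5.1 fz2.2 | u=2.9mm/5rows=0.058cm/row -> q14.3 v-3.2 s2.5
```

```bash
python3 -m creep '{"fingers":[-1,-1,-1,-1,-1],"dp":[[0.06,-0.01,-0.07],[0.06,0,-0.07],[0.06,0,-0.07],[0.06,0,-0.07],[0.05,-0.01,-0.07]],"delta_rot":[[0,0,0],[0,0,0],[0,0,0],[0,0,0],[0,0,0]]}' | head -2
python3 track.py 8 215
```

```text
time: 10.63
tool_pos: [592.9, -1.0, 297.6]
t10.68 q15.8 sc0.92[15, 19, 14] inn1.6 | q15.7 v-0.1 b1.2 | tip x-16.0 p18.0 z201.1 s1.2 Fgeo5.1 fz2.4 | u=0.9mm/5rows=0.017cm/row -> q14.9 v-3.8 s2.8
```

```bash
python3 -m creep '{"fingers":[-1,-1,-1,-1,-1],"dp":[[0.05,0,-0.07],[0.05,0,-0.07],[0.04,-0.01,-0.07],[0.04,0,-0.07],[0.04,0,-0.07]],"delta_rot":[[0,0,0],[0,0,0],[0,0,0],[0,0,0],[0,0,0]]}' | head -2
python3 track.py 8 215
```

```text
time: 11.1
tool_pos: [596.3, 1.3, 297.8]
t11.15 q16.2 sc0.91[15, 19, 15] inn1.6 | q16.1 v-2.0 b1.3 | tip x-12.5 p20.1 z201.2 s2.7 Fgeo5.1 fz2.2 | u=-2.9mm/5rows=-0.057cm/row -> q14.3 v-5.2 s1.6
```

```bash
python3 -m creep '{"fingers":[-1,-1,-1,-1,-1],"dp":[[0.02,0,-0.07],[0.02,0,-0.07],[0.02,0,-0.07],[0.01,-0.01,-0.07],[0.01,0,-0.07]],"delta_rot":[[0,0,0],[0,0,0],[0,0,0],[0,0,0],[0,0,0]]}' | head -2
python3 - <<'E'
import json;o=json.load(open("kf.json"));o["m"]=[16.2,.5,2.8];o["P"]=[[1,0.5,0],[0.5,4,0],[0,0,1.5]];json.dump(o,open("kf.json","w"))
E
python3 track.py 10 215
```

```text
time: 11.57
tool_pos: [599.7, 2.2, 297.9]
t11.62 q15.2 sc0.91[14, 18, 14] inn-0.6 | q15.3 v-3.6 b2.7 | tip x-8.9 p20.8 z201.3 s2.7 Fgeo5.1 fz1.8 | u=-5.2mm/5rows=-0.105cm/row -> q13.1 v-4.6 s-0.3
```

```bash
python3 -m creep '{"fingers":[-1,-1,-1,-1,-1],"dp":[[-0.1,0,-0.07],[-0.1,0,-0.07],[-0.09,0,-0.07],[-0.09,0,-0.07],[-0.08,0,-0.07]],"delta_rot":[[0,0,0],[0,0,0],[0,0,0],[0,0,0],[0,0,0]]}' | head -2
python3 track.py 10 215
```

```text
time: 12.03
tool_pos: [603.3, -2.4, 297.8]
t12.08 q11.4 sc0.88[10, 15, 10] inn-1.5 | q11.6 v-8.8 b2.4 | tip x-5.5 p15.8 z201.2 s1.8 Fgeo5.2 fz1.6 | u=-9.3mm/5rows=-0.187cm/row -> q8.0 v-4.3 s-4.0
```

```bash
python3 -m creep '{"fingers":[-1,-1,-1,-1,-1],"dp":[[-0.19,0,-0.07],[-0.19,0,-0.07],[-0.18,0,-0.07],[-0.18,0,-0.07],[-0.18,0,-0.07]],"delta_rot":[[0,0,0],[0,0,0],[0,0,0],[0,0,0],[0,0,0]]}' | head -2
python3 track.py 5 215
```

```text
time: 12.5
tool_pos: [607.5, -11.5, 297.9]
t12.55 q5.2 sc0.85[4, 9, 3] inn-2.7 | q5.4 v-10.9 b2.0 | tip x-2.0 p6.3 z201.3 s-1.1 Fgeo5.2 fz1.7 | u=-7.0mm/5rows=-0.141cm/row -> q1.8 v-3.2 s-4.5
```

```bash
python3 -m creep '{"fingers":[-1,-1,-1,-1,-1],"dp":[[-0.18,0,-0.07],[-0.18,0,-0.07],[-0.17,0,-0.07],[-0.16,0,-0.07],[-0.15,0,-0.07]],"delta_rot":[[0,0,0],[0,0,0],[0,0,0],[0,0,0],[0,0,0]]}' | head -2
python3 track.py 0 215
```

```text
time: 12.97
tool_pos: [611.5, -19.6, 297.9]
t13.02 q-0.5 sc0.84[-1, 3, -3] inn-2.4 | q-0.2 v-7.5 b1.6 | tip x1.5 p-2.0 z201.3 s-3.4 Fgeo5.2 fz2.1 | u=-1.0mm/5rows=-0.020cm/row -> q-2.1 v-0.9 s-2.5
```

```bash
python3 -m creep '{"fingers":[-1,-1,-1,-1,-1],"dp":[[-0.06,0,-0.07],[-0.06,0,-0.07],[-0.05,0,-0.07],[-0.04,0,-0.07],[-0.03,0,-0.07]],"delta_rot":[[0,0,0],[0,0,0],[0,0,0],[0,0,0],[0,0,0]]}' | head -2
python3 track.py 0 215
```

```text
time: 13.43
tool_pos: [615.1, -21.6, 297.8]
t13.48 q-2.6 sc0.85[-3, 1, -5] inn-0.8 | q-2.6 v-1.3 b1.5 | tip x5.1 p-3.9 z201.3 s-2.9 Fgeo5.2 fz2.2 | u=2.5mm/5rows=0.049cm/row -> q-2.2 v1.9 s-0.8
```

```bash
python3 -m creep '{"fingers":[-1,-1,-1,-1,-1],"dp":[[0.05,0,-0.07],[0.05,0,-0.07],[0.05,0,-0.07],[0.05,0,-0.07],[0.05,0,-0.07]],"delta_rot":[[0,0,0],[0,0,0],[0,0,0],[0,0,0],[0,0,0]]}' | head -2
python3 track.py 0 215
```

```text
time: 13.9
tool_pos: [618.4, -18.8, 297.9]
t13.95 q-2.5 sc0.84[-3, 1, -5] inn-0.3 | q-2.5 v1.3 b1.5 | tip x8.6 p-1.1 z201.3 s-0.1 Fgeo5.2 fz3.1 | u=0.4mm/5rows=0.008cm/row -> q-1.8 v1.5 s-0.4
```

```bash
python3 -m creep '{"fingers":[-1,-1,-1,-1,-1],"dp":[[0.01,0,-0.07],[0.01,0,-0.07],[0.01,0,-0.07],[0.01,0,-0.07],[0,0.01,-0.07]],"delta_rot":[[0,0,0],[0,0,0],[0,0,0],[0,0,0],[0,0,0]]}' | head -2
python3 track.py 0 215
```

```text
time: 14.37
tool_pos: [621.8, -18.3, 297.7]
t14.42 q-2.1 sc0.83[-3, 2, -4] inn-0.4 | q-2.1 v1.2 b1.5 | tip x12.0 p-1.0 z201.1 s-0.3 Fgeo5.2 fz2.2 | u=0.7mm/5rows=0.015cm/row -> q-1.4 v1.4 s-0.2
```

```bash
python3 -m creep '{"fingers":[-1,-1,-1,-1,-1],"dp":[[0.02,0,-0.07],[0.02,0.01,-0.07],[0.01,0,-0.07],[0.01,0,-0.07],[0.01,0.01,-0.07]],"delta_rot":[[0,0,0],[0,0,0],[0,0,0],[0,0,0],[0,0,0]]}' | head -2
python3 track.py 0 215
```

```text
time: 14.83
tool_pos: [625.3, -17.4, 297.6]
t14.88 q-1.4 sc0.83[-3, 2, -4] inn0.0 | q-1.4 v1.5 b1.5 | tip x15.6 p-0.2 z201.0 s-0.2 Fgeo5.2 fz2.0 | u=1.1mm/5rows=0.022cm/row -> q-0.7 v1.2 s0.2
```

```bash
python3 -m creep '{"fingers":[-1,-1,-1,-1,-1],"dp":[[0.03,0,-0.07],[0.02,0.01,-0.07],[0.02,0,-0.07],[0.02,0.01,-0.07],[0.02,0.01,-0.07]],"delta_rot":[[0,0,0],[0,0,0],[0,0,0],[0,0,0],[0,0,0]]}' | head -2
python3 track.py 0 215
```

```text
time: 15.3
tool_pos: [628.7, -16.1, 297.2]
t15.35 q-1.1 sc0.82[-2, 3, -3] inn-0.4 | q-1.1 v0.6 b1.4 | tip x19.0 p0.9 z200.6 s0.6 Fgeo5.2 fz2.7 | u=-0.8mm/5rows=-0.016cm/row -> q-0.9 v0.4 s-0.4
```

```bash
python3 -m creep '{"fingers":[-1,-1,-1,-1,-1],"dp":[[-0.02,0,-0.07],[-0.02,0.01,-0.07],[-0.02,0,-0.07],[-0.01,0.01,-0.07],[-0.01,0,-0.07]],"delta_rot":[[0,0,0],[0,0,0],[0,0,0],[0,0,0],[0,0,0]]}' | head -2
python3 track.py 0 215
```

```text
time: 15.77
tool_pos: [632.3, -16.8, 297.0]
t15.82 q-1.6 sc0.82[-3, 2, -4] inn-0.7 | q-1.6 v-0.9 b1.4 | tip x22.4 p-0.0 z200.4 s0.2 Fgeo5.2 fz2.0 | u=-1.6mm/5rows=-0.032cm/row -> q-1.8 v0.3 s-1.1
```

```bash
python3 -m creep '{"fingers":[-1,-1,-1,-1,-1],"dp":[[-0.04,0.01,-0.07],[-0.04,0.01,-0.07],[-0.03,0,-0.07],[-0.03,0.01,-0.07],[-0.03,0.01,-0.07]],"delta_rot":[[0,0,0],[0,0,0],[0,0,0],[0,0,0],[0,0,0]]}' | head -2
python3 track.py 0 215
```

```text
time: 16.23
tool_pos: [635.9, -18.3, 296.7]
t16.28 q-2.4 sc0.82[-4, 1, -5] inn-0.6 | q-2.4 v-0.9 b1.3 | tip x26.0 p-1.8 z200.0 s-0.7 Fgeo5.2 fz1.9 | u=-0.4mm/5rows=-0.008cm/row -> q-2.4 v1.0 s-1.2
```

```bash
python3 -m creep '{"fingers":[-1,-1,-1,-1,-1],"dp":[[-0.02,0.01,-0.07],[-0.01,0.01,-0.07],[-0.01,0,-0.07],[-0.01,0.01,-0.07],[-0.01,0.01,-0.07]],"delta_rot":[[0,0,0],[0,0,0],[0,0,0],[0,0,0],[0,0,0]]}' | head -2
python3 track.py 0 215
```

```text
time: 16.7
tool_pos: [639.4, -18.7, 296.2]
t16.75 q-4.0 sc0.81[-6, 0, -6] inn-1.7 | q-3.8 v-2.1 b1.2 | tip x29.4 p-2.3 z199.6 s0.4 Fgeo5.2 fz1.9 | u=-3.7mm/5rows=-0.073cm/row -> q-4.4 v0.8 s-2.7
```

```bash
python3 -m creep '{"fingers":[-1,-1,-1,-1,-1],"dp":[[-0.1,0.01,-0.07],[-0.1,0.01,-0.07],[-0.08,0.01,-0.07],[-0.08,0.01,-0.07],[-0.08,0.01,-0.07]],"delta_rot":[[0,0,0],[0,0,0],[0,0,0],[0,0,0],[0,0,0]]}' | head -2
python3 track.py 0 215
```

```text
time: 17.17
tool_pos: [643.1, -23.0, 295.7]
t17.22 q-6.5 sc0.80[-8, -3, -9] inn-2.2 | q-6.2 v-2.7 b1.0 | tip x33.0 p-7.0 z199.1 s-1.8 Fgeo5.3 fz2.2 | u=-1.7mm/5rows=-0.033cm/row -> q-6.4 v2.5 s-3.3
```

```bash
python3 -m creep '{"fingers":[-1,-1,-1,-1,-1],"dp":[[-0.06,0.01,-0.07],[-0.06,0.01,-0.07],[-0.05,0.01,-0.07],[-0.05,0.01,-0.07],[-0.05,0.01,-0.07]],"delta_rot":[[0,0,0],[0,0,0],[0,0,0],[0,0,0],[0,0,0]]}' | head -2
python3 track.py 0 215
```

```text
time: 17.63
tool_pos: [646.8, -25.4, 295.3]
t17.68 q-8.3 sc0.81[-10, -4, -11] inn-2.1 | q-8.0 v-0.4 b0.9 | tip x36.6 p-9.6 z198.7 s-2.4 Fgeo5.2 fz2.5 | u=0.5mm/5rows=0.009cm/row -> q-7.1 v4.3 s-2.8
```

```bash
python3 -m creep '{"fingers":[-1,-1,-1,-1,-1],"dp":[[-0.02,0.02,-0.07],[-0.02,0.01,-0.07],[-0.01,0.01,-0.07],[0,0.01,-0.07],[0.02,0.01,-0.07]],"delta_rot":[[0,0,0],[0,0,0],[0,0,0],[0,0,0],[0,0,0]]}' | head -2
python3 track.py 0 215
```

```text
time: 18.1
tool_pos: [650.3, -25.5, 294.7]
t18.15 q-8.8 sc0.80[-11, -5, -11] inn-1.9 | q-8.6 v1.6 b0.7 | tip x40.1 p-9.6 z198.0 s-1.7 Fgeo5.3 fz2.7 | u=0.8mm/5rows=0.017cm/row -> q-7.1 v4.9 s-2.4
```

The stroke has reached the far end (x = +40) with the carriage nearly still, so I'm lifting.

```bash
python3 -m creep '{"fingers":[-1,-1,-1,-1,-1],"dp":[[0,-0.8,0],[0,-1.5,0],[0,-2,0],[0,-2,0.5],[0,-1,0.5]],"delta_rot":[[0,0,0],[0,0,0],[0,0,0],[0,0,0],[0,0,0]]}' | head -2
python3 track.py 0 215
for i in 1 2 3; do python3 -m creep '{"fingers":[-1,-1,-1,-1,-1],"dp":[[0,0,0],[0,0,0],[0,0,0],[0,0,0],[0,0,0]],"delta_rot":[[0,0,0],[0,0,0],[0,0,0],[0,0,0],[0,0,0]]}' >/dev/null; done
python3 track.py 0 215
python3 - <<'E'
from h import *
c=bot.capture("scene");cv2.imwrite("pics/s4.png",cv2.resize(c["frame"][80:300,180:420,::-1],None,fx=2.7,fy=2.7,interpolation=2))
print(bot.read_state()["opening"])
E
```

```text
time: 18.57
tool_pos: [641.0, -26.0, 371.1]
t18.62 q-8.4 sc0.87[-10, -5, -11] inn-0.6 | q-8.3 v1.1 b0.7 | tip x30.2 p-9.8 z276.6 s-2.2 Fgeo0.0 fz-0.8 | u=1.3mm/5rows=0.027cm/row -> q-6.9 v4.8 s-2.3
t19.92 q-7.6 sc0.88[-9, -4, -10] inn-0.4 | q-7.5 v0.5 b0.7 | tip x29.8 p-9.7 z271.0 s-2.8 Fgeo0.0 fz-2.1 | u=1.9mm/5rows=0.039cm/row -> q-6.3 v4.5 s-2.1
30.021984198232822
```

View pics/s4.png

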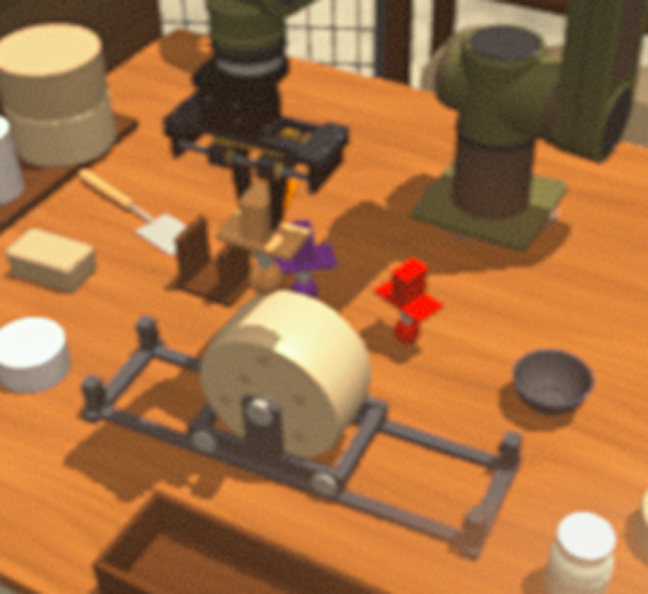

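The brush is held clear above the cheese, with its head at crop (270,275). The carriage is near mid-rail with its hub at (260,411), and everything else is undisturbed. It is still coasting at about 0.5 mm/s, so I'll wait for it to die out before handing in.

```bash
for i in 1 2 3 4 5 6 7 8 9 10 11 12 13 14 15; do python3 -m creep '{"fingers":[-1,-1,-1,-1,-1],"dp":[[0,0,0],[0,0,0],[0,0,0],[0,0,0],[0,0,0]],"delta_rot":[[0,0,0],[0,0,0],[0,0,0],[0,0,0],[0,0,0]]}' >/dev/null; [ $((i%5)) = 0 ] && python3 track.py 0 215 | cut -d'|' -f1-3; done
python3 -c "
from plant import bot
print(bot.finish_job())"
```

```text
t22.10 q-7.0 sc0.87[-9, -3, -9] inn-0.1 | q-7.0 v0.2 b0.7 | tip x29.7 p-9.7 z271.1 s-3.4 Fgeo0.0 fz-2.9 
t24.23 q-7.0 sc0.87[-9, -3, -9] inn-0.2 | q-6.9 v0.0 b0.7 | tip x29.7 p-9.7 z271.1 s-3.4 Fgeo0.0 fz-2.0 
t26.37 q-6.9 sc0.88[-9, -3, -9] inn0.0 | q-6.9 v0.0 b0.7 | tip x29.7 p-9.6 z271.1 s-3.4 Fgeo0.0 fz-2.1 
the job is handed in; nothing more can be done
None
```

I took the pale wooden brush from its rest and drew it along the top of the cheese, from x ≈ −41 mm (near end) to +40 mm (far end). The stroke took about 11 s. The commanded depth put the force at about 5 N; single noisy wrist readings gave about 4.3 to 5.8 N once settled, after about 3 N in the first moment of landing. I saw no sign of lost contact.

I steered the carriage with the brush alone, using camera tracking. It went from about +59 mm to −9 mm and stayed well away from the buffers.

**Final checks:**
- **Carriage:** it is at rest at about −7 mm, with no measurable speed.
- **Brush:** it is still held (opening 30 mm), with its tip about 56 mm above the cheese.
- **Surroundings:** the last picture shows the nearby bystanders and look-alikes in place, though that crop did not cover the whole table.
- **Time:** I handed in at about 26 s.

**Small disagreements:** the three tracking marks differed from each other by up to 7 mm. Two early fixes of the carriage position were 3 to 4 mm apart. The steering coped with both.

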